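Unlatch the equipment case and set the mains adapter out beside the power strip

TASK

The black mains adapter is locked in the flat equipment case on the desk. Swing the keeper arm that props the slide bolt well aside (its free end goes out to the case's right), draw the bolt right back, and open the lid until it stands up by itself. Then take out the adapter and set it down, not dropped, flat on the desk close alongside the power strip, parallel with it and within a hand's width; leave the laptop dock in the case, the lid standing open, and the other things on the desk where they are.

Things in the scene. Friction and masses are not known exactly. Their poses are not given: they have to be found in the camera images.
- case: Flat black case in an aluminium frame, fixed: 220 (x) x 300 (y) x 88 mm, walls 10 mm, grey foam floor 30 mm and rim 75 mm above the desk. A partition (10 mm thick, top 60 mm up) makes a left (+y) and a right bay, each 135 (y) x 200 (x) mm. Origin: centre of the underside; x from its front (near the robot) to its hinged rear, y left, z up. On the front wall at y -45 mm a steel eye bracket, top 115 mm up, takes the bolt.
- keeper (a joint): Angle of the keeper (rad), a flat steel swing arm 102 x 14 mm on the lid, over the bolt. At 0 it points forward and its nose props the stem of the bolt's knob, so the bolt cannot be drawn. It grows to 1.55 as the free end swings to the case's right (-y; counter-clockwise from above) and stays where left (about 1 N at its knob). Past about 0.5 it clears the bolt.
- keeper_knob (a point): Centre of the keeper's upright round finger knob (16 mm diameter, 36 mm high), 55 mm from the pivot; it turns with the arm, whose flat upper face is 18 mm below this point. Lid shut: 127 mm above the desk; fingertips kept above the arm (109 mm) need not turn with it.
- keeper_pivot (a point): Pivot of the keeper: on the bolt line (case y -45 mm), 55 mm in front of the lid's hinge, 107 mm above the desk when the lid is shut; vertical axis.
- bolt (a joint): Travel of the slide bolt (m): 0 = shot through the eye bracket, 0.040 = drawn fully back to the rear (+x of the case). Over 0.022 it is out of the eye. It takes 2 to 3 N and stays where it is left.
- bolt_knob (a point): Centre of the bolt's upright round knob (22 mm diameter, 26 mm high, domed), on the case's y -45 mm line, 55 mm in front of the keeper's knob. Lid shut: 124 mm above the desk, 37 mm above the lid's top; it moves with the bolt along the case's x.
- lid (a joint): Opening angle of the lid (rad): 0 = shut, 1.57 = upright, 1.80 = stop. Hinged at the rear edge, stiff: it stays where it is left; lifting at the bar takes about 7 N. 220 x 300 x 12 mm; bolt and keeper sit on its top. It cannot rise while the bolt is shot.
- lid_bar (a point): Middle of the lid's bar handle at front left: round steel bar, 12 mm diameter, 94 mm long between its bends, along the case's y, centre line 42 mm above the lid's top. Shut: 185 mm in front of the hinge axis, 54 mm above it, 130 mm above the desk, case y +75 mm. Moves with the lid.
- lid_hinge (a point): Hinge axis of the lid: middle of the case's rear top edge, 76 mm above the desk; the axis runs along the case's y.
- adapter_mid (a point): Centre of the laptop mains adapter: plain black block 58 (x) x 130 (y) x 31 (z) mm, 0.3 to 0.65 kg, loose. It lies flat in one of the bays (left or right varies), its long side (y) roughly front to rear. Axes x: across its width, y: along it, z: up. In the case its centre is 46 mm above the desk; on the desk 16 mm.
- dock_mid (a point): Centre of the laptop dock: 63 (x) x 112 (y) x 25 mm (z) box with white sides with sockets and a black top, loose, lying in the other bay. To be left there.
- strip_mid (a point): Middle of the power strip, half-way up: black bar with sockets, 63 (x) x 297 (y, long) x 36 mm, fixed on the desk at the right, its long side roughly pointing away from the robot. Axes x: across, y: along, z: up.
- lamp_right: Desk lamp, fixed, behind the power strip; origin: centre of the base's underside. Its shade hangs 0.48 to 0.60 m above the desk, over an area from 150 mm in front of to 80 mm behind the origin and from 170 mm left to 80 mm right of it: keep the wrist and arm clear.
- mouse: Computer mouse, 104 x 53 x 38 mm, loose, left of the case. Origin: centre of its underside. To be left alone.
- phone: Black phone, 149 x 73 x 8 mm, loose, lying right of the power strip. Origin: centre of its underside. To be left alone.
- sticky_notes: Pad of yellow sticky notes, 78 x 78 x 10 mm, loose, at the left. Origin: centre of its underside. To be left alone.

How it is judged (in metres and radians):
On the way, in this order (a step that is already met when the one before it is completed fails the run):
1. the keeper arm is swung aside (over 0.6 rad) (value of joint keeper above 0.6 rad), for 0.1 s.
2. the bolt is drawn out of the eye bracket (over 26 mm) (value of joint bolt above 0.026 m), for 0.1 s.
3. the lid is raised (over 1.2 rad) (value of joint lid above 1.2 rad), for 0.2 s.
4. the adapter is lifted out of the case (height (world z) of adapter_mid above 0.11 m), for 0.1 s.
At the end, for the whole second after the job is handed in: Lid open over 1.2 rad. Adapter at rest flat on the desk (centre 8-24 mm up, tilt under 0.12 rad), centre within 150 mm of the power strip's long middle line and 130 mm of its middle along it, parallel with it to 0.35 rad. Dock inside the case (centre under 75 mm up) (value of joint lid above 1.2 rad and height (world z) of adapter_mid between 0.008 and 0.024 m and angle between adapter_mid's own z axis and vertical below 0.12 rad and x of adapter_mid in the frame of strip_mid between -0.15 and 0.15 m and y of adapter_mid in the frame of strip_mid between -0.13 and 0.13 m and angle between the y axis of adapter_mid and the y axis of strip_mid, either way round below 0.35 rad and linear speed of adapter below 0.01 m/s and x of dock_mid in the frame of case between -0.1 and 0.1 m and y of dock_mid in the frame of case between -0.14 and 0.14 m and height (world z) of dock_mid below 0.075 m); the robot touches nothing.
It fails at once if the dock is taken out of the case (centre over 100 mm above the desk) (height (world z) of dock_mid above 0.1 m).
It fails at once if the adapter is dropped (faster than 0.8 m/s below 40 mm) (height (world z) of adapter_mid below 0.04 m and linear speed of adapter above 0.8 m/s).
It fails at once if the mouse, the phone or the pad of notes is pushed away (over 30 mm) (distance of any of mouse, phone, sticky_notes from where it was at the start of the episode above 0.03 m).
It also fails if it takes over 72 s, if anything falls off the work surface, if the arm or the gripper's body presses on something with over 40 N, if the wrist force passes 120 N, or if a joint passes its speed limit or range.

ROBOT

A 6-joint arm with a two-finger parallel gripper is mounted at the origin on a cart in front of the work surface, level with it; the furniture and walls round the work are solid. World frame = base frame: x ahead of the robot, y to its left, z up, the work surface at z = 0. Lengths are in mm, angles in rad, forces in N, time in s.
With the tool pointing down it reaches from about 350 to 775 mm from the base axis. Payload 7.3 kg.
Tool frame: the origin (TCP) lies between the finger pads; the fingertips stand bot.tips_ahead ahead of it and the grasp point (between the pads) lies 6 mm ahead of it (bot.tips_ahead is the distance from the TCP to the fingertips, in mm); z points along the fingers, y is the line along which they close (so a half turn about z gives the same grasp; the last joint's range is limited). The gripper opens to 92 mm and grips with 3 to 60 N. Pads are 19 mm wide; open, the fingers measure 130 mm over their backs; the gripper's body (75 mm by 190 mm) begins 47 mm behind the grasp point.
Start: joints at [-1.331, 0.342, 1.524, -0, 1.275, -0.146], TCP at [197.581, -486.42, 251.741] pointing down, gripper open.
Joint ranges: [-2.53, 2.53], [-0.77, 2.02], [0.04, 2.7], [-1, 4.14], [0.28, 2.66], [-3.11, 3.11]. Speed limits (rad/s): [2.57, 2.57, 3.14, 3.14, 3.14, 3.14].

INTERFACE

Orientations are given as [roll, pitch, yaw] about the fixed x, y, z axes, in that order (R = Rz(yaw) Ry(pitch) Rx(roll)).
In Python, from plant import bot gives the robot as it stands. The module is installed in compiled form; this text tells all that it offers.
- The arm moves only by the tool step_arm, never from a script. Its argument "targets" is one flat list of numbers, 7 for each row, row after row: the opening, from 0 (shut) to 1 (fully open), then the shift along the tool's x, y, z each as a share of 100 mm, from -1 to 1, then the turn, a rotation vector about the tool's x, y, z each as a share of pi/4 rad, from -1 to 1. A call has 1 to 20 rows; each row is the pose to reach, as a shift and turn from the pose commanded when the call began, along the tool's axes at that moment; what a row does not reach only later rows make up. A row lasts 1/8 s, in which the tool goes at most 62.5 mm and 10.7 degrees, less where a joint would pass 70% of its speed; a pose out of reach is approached as far as the arm can. A call with a number of a shift or a turn outside -1 to 1 is refused whole. A call with a gripper value outside its range is refused whole. The fingers move at their own pace and stop on an object; the grip force is fixed at half the most. Time passes only in rows, so rows that repeat a pose let the fingers close. It gives the time, the measured TCP pose, the force, the opening and the grip force at its end, in the units of the state.
- bot.get_obs(): the state, without advancing time (a new reading comes with each control period).
- bot.capture(name): name is "side" or "top"; returns (picture, depth): 384x512x3 uint8, blue, green, red; 384x512 float32, mm along the optical axis (not along the pixel's ray), 0 where there is no reading.
- bot.camera_info(name): a dict with "fx", "fy", "cx", "cy" (pixels), "camera_from_world" (4x4, takes a point from world to camera coordinates). Camera axes: x right, y down, z forward; pixel columns grow to the right and rows downward; lengths in mm; the calibration is good to about 2 mm. A picture is of the moment at which its call begins. camera_info takes no time and is no camera call.
- bot.close_job(): hands the job in; it is judged then, once.
The state is a dict: "time": time; "joint_positions": joint angles; "dq": joint speeds; "tau": joint torques, N m; "tool_pos": TCP position; "tcp_rot": TCP orientation; "contact_force": force on the tool from outside, world axes, zero at the start; "moment": the same for the moment, N m; "grip_width": finger opening in mm; "finger_force": force on a finger pad.
Only numpy, scipy, OpenCV 4.12 (cv2) and the standard library are available. Lean on these libraries where they do the work, as an engineer would, in place of code of your own. Each camera call takes 0.05 s, during which the arm holds its last target. There are 200 camera calls.

## Working session

There is one attempt and no reset: what is moved stays moved. The work goes in short steps, Python scripts to look and compute and a tool call to move; the robot and the scene stay as the last step left them, time stands still between calls to the robot, and variables do not carry over. Pictures are saved under pics/ and viewed, at most 10 in all, crops included, and the job is handed in when it is done.

Besides the shell and the picture viewer there is one more tool, called after "Request:" as name(argument=value, ...) on one line, values as JSON. step_arm: Moves the arm, as the interface text tells. Shift numbers are shares of 100 mm and turn numbers shares of pi/4 rad, none past 1 either way. Its arguments: {"type":"object","properties":{"targets":{"type":"array"}},"required":["targets"]}

```bash
mkdir -p pics; cat > h.py <<'E'
import numpy as np, cv2
from scipy.spatial.transform import Rotation as R
from plant import bot
def cap(n,f=None):
    im,d=bot.capture(n)
    if f: cv2.imwrite('pics/'+f,im)
    np.savez('/tmp/'+n,im=im,d=d)
    return im,d
def world(n,d):
    c=bot.camera_info(n); h,w=d.shape
    u,v=np.meshgrid(np.arange(w),np.arange(h))
    P=np.stack([(u-c['cx'])/c['fx']*d,(v-c['cy'])/c['fy']*d,d],-1)
    T=np.linalg.inv(np.array(c['camera_from_world']))
    return P@T[:3,:3].T+T[:3,3]
def pose():
    o=bot.get_obs(); return np.array(o['tool_pos']),R.from_euler('xyz',o['tcp_rot']),o
def go(p,rpy):
    t,r,o=pose()
    s=r.inv().apply(np.array(p)-t)/100
    w=(r.inv()*R.from_euler('xyz',rpy)).as_rotvec()/(np.pi/4)
    print('shift',s.round(3),'turn',w.round(3))
E
python3 - <<'E'
from h import *
a,_=cap('top','t1.png'); b,_=cap('side','s1.png')
o=bot.get_obs(); print({k:np.round(v,3) for k,v in o.items()}, bot.tips_ahead)
for n in('top','side'): print(np.round(np.linalg.inv(bot.camera_info(n)['camera_from_world']),2))
E
```

```text
{'time': np.float64(0.1), 'joint_positions': array([-1.331,  0.343,  1.525, -0.   ,  1.275, -0.146]), 'dq': array([ 0.003, -0.001, -0.001, -0.001, -0.   , -0.001]), 'tau': array([ 1.0000e-03, -4.3201e+01, -2.4469e+01,  7.2000e-02,  5.3000e-02,
       -0.0000e+00]), 'tool_pos': array([ 197.491, -486.085,  251.107]), 'tcp_rot': array([-3.14 , -0.   ,  0.386]), 'contact_force': array([ 0.712, -0.533,  0.275]), 'moment': array([-0.043,  0.012,  0.024]), 'finger_force': np.float64(0.0), 'grip_width': np.float64(91.817)} 25.0
[[-0.00000e+00 -9.90000e-01  1.40000e-01  3.24320e+02]
 [-1.00000e+00  0.00000e+00  1.00000e-02  2.93000e+01]
 [-2.00000e-02 -1.40000e-01 -9.90000e-01  1.86728e+03]
 [ 0.00000e+00  0.00000e+00  0.00000e+00  1.00000e+00]]
[[-9.70000e-01 -1.70000e-01  1.60000e-01  2.13310e+02]
 [-2.30000e-01  6.60000e-01 -7.10000e-01  1.68432e+03]
 [ 1.00000e-02 -7.30000e-01 -6.80000e-01  1.66669e+03]
 [ 0.00000e+00  0.00000e+00  0.00000e+00  1.00000e+00]]
```

View pics/t1.png

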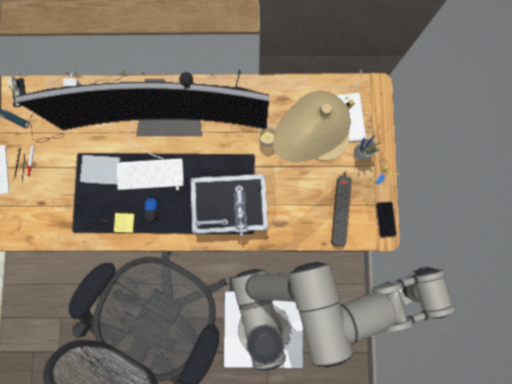

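View pics/s1.png

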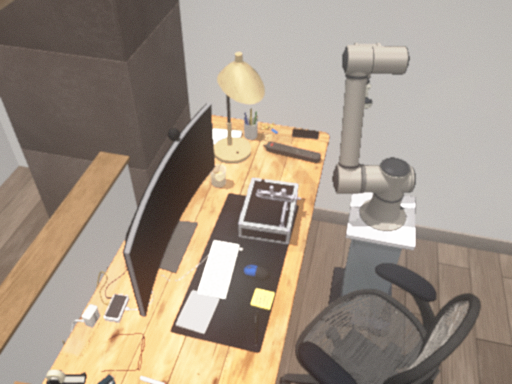

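The top view shows the case at about (191–267, 175–235), with the bolt line near column 240 and the lid bar near (211, 223). The strip runs (345,178)–(339,243), with the phone at (386, 219) and the lamp shade at (312, 127). Next I measure these.

```bash
python3 - <<'E'
from h import *
z=np.load('/tmp/top.npz'); im,d=z['im'],z['d']; P=world('top',d)
np.set_printoptions(suppress=True,precision=1,linewidth=150)
def reg(u0,u1,v0,v1,lo,hi):
    s=P[v0:v1,u0:u1].reshape(-1,3); return s[(s[:,2]>lo)&(s[:,2]<hi)]
for nm,a in dict(lid=(185,275,165,242,70,96),strip=(328,357,170,250,22,60)).items():
    s=reg(*a); r=cv2.minAreaRect(s[:,:2].astype(np.float32)); print(nm,len(s),r,np.median(s[:,2]))
Z=P[...,2]
print('z bolt'); print(Z[180:240:2,230:252:2].astype(int))
print('bar');print(Z[214:232,190:234:3].astype(int))
for v in (183,190,200,210,220,230): print(v,P[v,240])
for n,(u0,v0) in dict(top=(180,165)).items():
    cv2.imwrite('pics/t1c.png',cv2.resize(im[165:245,180:280],None,fx=7,fy=7,interpolation=cv2.INTER_CUBIC))
s=np.load('/tmp/side.npz')['im']; cv2.imwrite('pics/s1c.png',cv2.resize(s[170:250,230:310],None,fx=7,fy=7,interpolation=cv2.INTER_CUBIC))
E
```

```text
lid 3616 ((510.1617431640625, 137.7029571533203), (228.6171112060547, 306.276611328125), 2.9519901275634766) 88.30295682835936
strip 970 ((487.99481201171875, -331.605712890625), (62.278072357177734, 303.08551025390625), 83.21913146972656) 31.323619517043085
z bolt
[[ 91  91  95  83  88  82  89  89  84  95  88]
 [ 89  85  90  97  95  87  87  95  94  89  84]
 [ 82  76  77  85  98  90 101  95  94  92  89]
 [ 88  94  85  88  93  89  84  94  80  81  88]
 [ 91  87  83  89 114 110  88  85  84  89  87]
 [ 91  90  89  89 102 103  90  86  89  92  91]
 [ 88  90  87  86  99 103  94  91  83  94  93]
 [ 86  90  85  87 113 105  85  85  82  75  88]
 [ 87  90  79  86 108 103  85  82  89  84  80]
 [ 88  88  90  89 111 110  93  88  99  87  82]
 [ 85  96  85  85 102 144  88  83  93  85  87]
 [ 94  89  86  95 150 149  95  87  83  84  91]
 [ 85  84  79  89 108 116  99  87  81  81  89]
 [ 87  89  91  99  86 108  88  87  92  90  90]
 [ 93  93  87  90  92 111  95  84  84  92  84]
 [ 79  86  94  94  94 112  89  92  91  87  83]
 [ 89  89  91  91  93 105 113  93  84  88  86]
 [ 87  90  80  82  84 139 135  82  
[... 1159 characters left out ...]
26 138 135 136 137 140 133 141 121 135  90  83  89]
 [  5  88 125 135 130 129  87  90  84  87  82  90  87  83  89]
 [ 11  90  90  86  86  84  98  97  85  87  73  84  85  86  88]
 [  1  91  84  85  93  94  95  90  90  91  88  90  83  88  91]
 [  1  96  90  84  88  86  78  83  92  93  88  83  86  84  86]
 [ -1  87  87  97  83  84  96  87  83  87  82  90  93  82  87]
 [  3  88  96  95  97  96  87  81  92  79  87  85  88  86  90]
 [  2  80  86  91  87  92  92  90  86  89  85  86 104  97  88]
 [  0  87  95  87  81  95  93  86  79  98  82  94  90  87  82]]
183 [593.   93.   81.2]
190 [561.   92.2 103.5]
200 [515.8  90.6 144.4]
210 [479.1  91.7 112.4]
220 [439.8  91.9 102.6]
230 [399.6  91.6 108.2]
```

View pics/t1c.png

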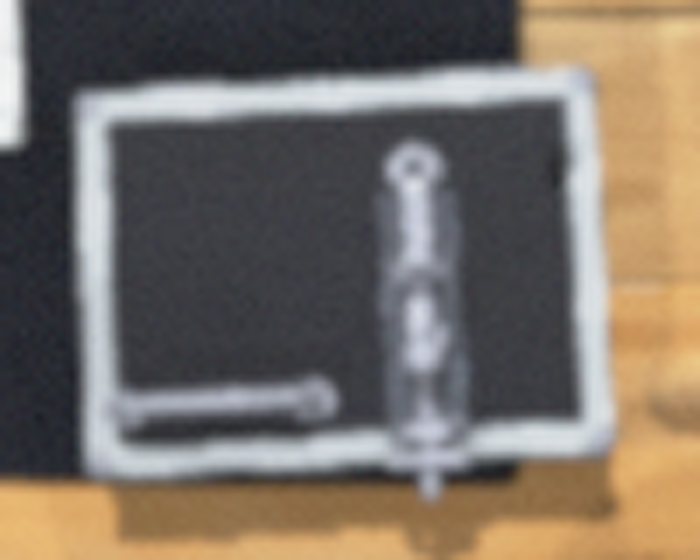

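```bash
python3 - <<'E'
from h import *
np.set_printoptions(suppress=True,precision=3,linewidth=150)
z=np.load('/tmp/top.npz'); im,d=z['im'],z['d']; P=world('top',d)
def reg(u0,u1,v0,v1,lo,hi):
    s=P[v0:v1,u0:u1].reshape(-1,3); return s[(s[:,2]>lo)&(s[:,2]<hi)]
s=reg(185,275,165,242,70,96)
# lid edges by percentile lines: fit by scanning rows/cols
c=bot.camera_info('top'); print(c['fx'])
th=.0515
for th in (.03,.04,.05,.06,.07):
    x=s[:,0]*np.cos(th)+s[:,1]*np.sin(th); y=-s[:,0]*np.sin(th)+s[:,1]*np.cos(th)
    a=np.percentile(x,[.5,99.5]);b=np.percentile(y,[.5,99.5]);cx,cy=a.mean(),b.mean()
    print(th,np.ptp(a),np.ptp(b),cx*np.cos(th)-cy*np.sin(th),cx*np.sin(th)+cy*np.cos(th))
for n,a in dict(kk=(235,246,195,206,130,165),bk=(235,247,210,222,128,160),bar=(190,232,218,228,118,160)).items():
    q=reg(*a); print(n,len(q),q.mean(0),q.std(0))
q=reg(190,232,218,228,118,160); print('bar slope',np.polyfit(q[:,1],q[:,0],1))
q=reg(260,360,85,170,200,900);print('shade',np.percentile(q,[1,99],axis=0))
for zl in (150,):
    q=P[70:140,15:275].reshape(-1,3); q=q[(q[:,2]>150)&(q[:,1]>0)&(q[:,1]<350)]; print('monitor',np.percentile(q,[1,99],axis=0))
E
```

```text
440.15611509778256
0.03 224.29699892765024 300.3893143198029 508.4538492261408 137.1373324709052
0.04 223.4000519249957 300.0492951379796 508.3564225031394 137.05470959867282
0.05 223.22329311132847 299.80154537471583 508.3311171879977 137.1538170695301
0.06 223.11306845264124 299.9574921773699 508.2444810572904 137.10550559575427
0.07 223.54677862893573 299.727257779119 508.1541741312268 137.11853867505545
kk 13 [509.457  92.132 143.793] [3.797 3.867 4.898]
bk 24 [454.611  90.244 136.826] [5.81  4.997 4.009]
bar 91 [428.674 207.212 133.82 ] [ 3.704 34.01   4.737]
bar slope [ -0.044 437.764]
shade [[ 604.912 -290.333  274.115]
 [ 826.261    9.514  629.751]]
monitor [[ 324.317    3.831  156.433]
 [ 881.137  345.777 1867.276]]
```

Request:
step_arm(targets=[0.4, 0.5, -0.41, 0, 0, 0, 0, 0.4, 1, -0.82, 0, 0, 0, 0, 0.4, 1, -0.82, 0, 0, 0, 0])

```text
time: 0.48
tool_pos: [260.5, -369.6, 251.7]
tcp_rot: [-3.14, -0.0, 0.39]
contact_force: [0.3, -1.2, 0.3]
grip_width: 66.4
finger_force: 0.0
```

Request:
step_arm(targets=[0.4, 0.5, -0.41, 0, 0, 0, 0, 0.4, 1, -0.82, 0, 0, 0, 0, 0.4, 1, -0.82, 0, 0, 0, 0])

```text
time: 0.85
tool_pos: [322.2, -256.8, 251.7]
tcp_rot: [-3.141, -0.0, 0.39]
contact_force: [-0.1, -1.0, 1.2]
grip_width: 38.3
finger_force: 0.0
```

Request:
step_arm(targets=[0.4, 0.5, -0.41, 0, 0, 0, 0, 0.4, 1, -0.82, 0, 0, 0, 0, 0.4, 1, -0.82, 0, 0, 0, 0])

```text
time: 1.23
tool_pos: [384.2, -143.8, 251.7]
tcp_rot: [3.141, -0.0, 0.391]
contact_force: [-0.5, -0.9, -0.2]
grip_width: 36.7
finger_force: 0.0
```

Request:
step_arm(targets=[0.4, 0.5, -0.41, 0, 0, 0, 0, 0.4, 1, -0.82, 0, 0, 0, 0, 0.4, 1, -0.82, 0, 0, 0, 0])

```text
time: 1.6
tool_pos: [446.2, -30.8, 251.4]
tcp_rot: [3.141, -0.0, 0.389]
contact_force: [-0.7, -1.0, -0.6]
grip_width: 36.4
finger_force: 0.0
```

Request:
step_arm(targets=[0.4, 0.5, -0.45, 0, 0, 0, 0.2, 0.4, 1, -0.9, 0, 0, 0, 0.43, 0.4, 1, -0.9, 0, 0, 0, 0.43, 0.4, 1, -0.9, 0, 0, 0, 0.43, 0.4, 1, -0.9, 0, 0, 0, 0.43])

```text
time: 2.22
tool_pos: [503.5, 86.9, 251.5]
tcp_rot: [3.141, 0.001, 0.047]
contact_force: [0.7, -0.6, -0.9]
grip_width: 36.9
finger_force: 0.0
```

```bash
python3 -c "
from h import *
print(pose()[2]); go([510,92,139],[np.pi,0,.05])"
```

```text
{'time': 2.225, 'joint_positions': array([ 2.13358262e-02,  3.16958314e-01,  1.56170935e+00, -8.85172097e-04,
        1.26359924e+00,  1.54581319e+00]), 'dq': array([ 0.00039451, -0.00905554,  0.00247879,  0.00526845,  0.00083132,
        0.00819175]), 'tau': array([ 5.11786155e-01, -4.14661109e+01, -2.45817643e+01,  6.45158440e-02,
       -9.59934737e-02, -7.24190453e-03]), 'tool_pos': array([503.49466739,  86.91415939, 251.46017694]), 'tcp_rot': array([3.14076621e+00, 6.95226731e-04, 4.65866289e-02]), 'contact_force': array([ 0.68911842, -0.6264975 , -0.86951312]), 'moment': array([ 0.02959507,  0.01483532, -0.02501765]), 'finger_force': 0.0, 'grip_width': 36.913443225362826}
shift [ 0.068 -0.049  1.125] turn [ 0.001  0.001 -0.004]
```

Request:
step_arm(targets=[0.4, 0.07, -0.05, 0.3, 0, 0, 0, 0.4, 0.07, -0.05, 0.7, 0, 0, 0, 0.4, 0.07, -0.05, 0.9, 0, 0, 0, 0.4, 0.07, -0.05, 0.9, 0, 0, 0])

```text
time: 2.72
tool_pos: [509.3, 92.7, 160.6]
tcp_rot: [3.141, 0.003, 0.046]
contact_force: [-0.6, -0.8, 0.2]
grip_width: 36.7
finger_force: 0.0
```

Request:
step_arm(targets=[0.4, 0, 0, 0.1, 0, 0, 0, 0.4, 0, 0, 0.22, 0, 0, 0, 0.4, 0, 0, 0.22, 0, 0, 0])

```text
time: 3.1
tool_pos: [509.8, 94.2, 139.0]
tcp_rot: [3.141, 0.002, 0.048]
contact_force: [0.0, -0.5, 0.3]
grip_width: 36.5
finger_force: 0.0
```

```bash
python3 - <<'E'
from h import *
a,_=cap('top'); b,_=cap('side')
cv2.imwrite('pics/c2.png',np.hstack([cv2.resize(a[165:245,180:280],(500,400)),cv2.resize(b[165:245,230:290],(300,400))]))
E
```

```text
(no output)
```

View pics/c2.png

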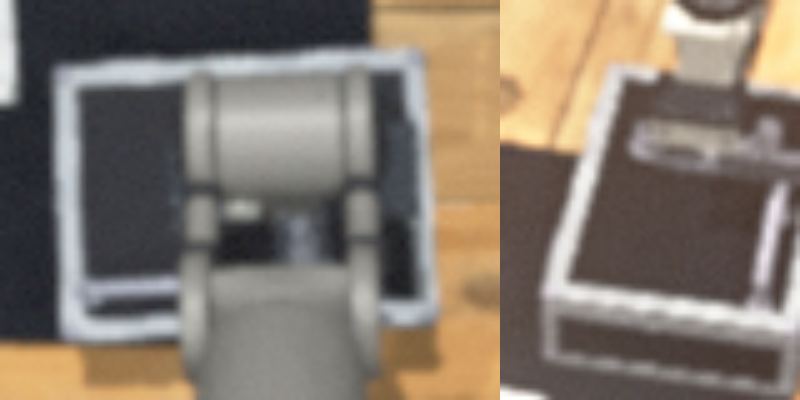

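The fingers straddle the keeper knob, and the bolt knob is clear in front at (765, 130) in the side crop. I swing the keeper along its arc.

Request:
step_arm(targets=[0.4, 0, 0.12, 0, 0, 0, 0, 0.4, 0.02, 0.26, 0, 0, 0, 0, 0.4, 0.05, 0.33, 0, 0, 0, 0, 0.4, 0.08, 0.39, 0, 0, 0, 0, 0.4, 0.12, 0.45, 0, 0, 0, 0, 0.4, 0.16, 0.5, 0, 0, 0, 0, 0.4, 0.2, 0.54, 0, 0, 0, 0, 0.4, 0.25, 0.58, 0, 0, 0, 0, 0.4, 0.25, 0.58, 0, 0, 0, 0, 0.4, 0.25, 0.58, 0, 0, 0, 0])

```text
time: 4.45
tool_pos: [538.1, 37.5, 139.7]
tcp_rot: [3.141, 0.0, 0.048]
contact_force: [-0.3, 0.0, -0.3]
grip_width: 36.8
finger_force: 0.0
```

Request:
step_arm(targets=[0.4, 0, 0, -0.2, 0, 0, 0, 0.4, 0, 0, -0.6, 0, 0, 0, 0.4, 0, 0, -0.6, 0, 0, 0])

```text
time: 4.82
tool_pos: [539.6, 37.6, 202.7]
tcp_rot: [3.141, -0.006, 0.048]
contact_force: [0.2, -0.3, -0.3]
grip_width: 36.6
finger_force: 0.0
```

```bash
python3 - <<'E'
from h import *
go([455,90,140],[np.pi,0,.05])
a,_=cap('top'); b,_=cap('side')
cv2.imwrite('pics/c3.png',np.hstack([cv2.resize(a[165:245,180:280],(500,400)),cv2.resize(b[165:245,230:290],(300,400))]))
E
```

```text
shift [-0.824 -0.565  0.621] turn [ 0.001 -0.008 -0.002]
```

View pics/c3.png

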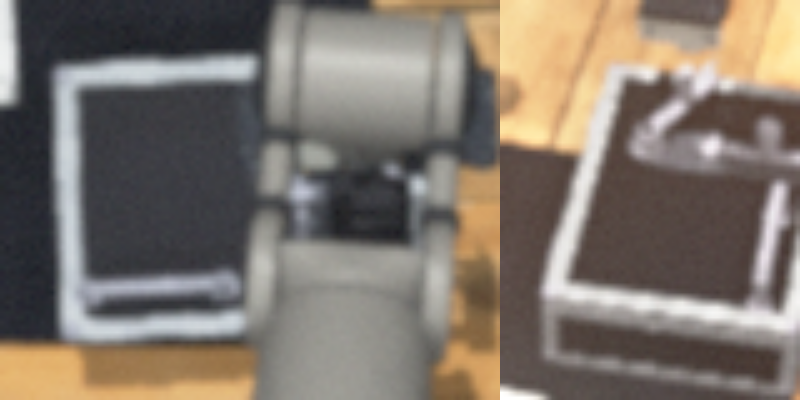

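The side crop shows the keeper swung well aside to the case's right, near (685, 95), with the bolt knob still at (767, 130). Next I grip the bolt knob and draw it back.

Request:
step_arm(targets=[0.45, -0.5, -0.3, 0, 0, 0, 0, 0.45, -0.82, -0.56, 0, 0, 0, 0, 0.45, -0.82, -0.56, 0, 0, 0, 0, 0.45, -0.82, -0.56, 0.3, 0, 0, 0, 0.45, -0.82, -0.56, 0.6, 0, 0, 0, 0.45, -0.82, -0.56, 0.65, 0, 0, 0, 0.45, -0.82, -0.56, 0.65, 0, 0, 0])

```text
time: 5.8
tool_pos: [453.9, 89.3, 134.6]
tcp_rot: [3.141, 0.001, 0.048]
contact_force: [0.6, -0.0, 0.5]
grip_width: 41.1
finger_force: 0.0
```

Request:
step_arm(targets=[0.1, 0, 0, 0, 0, 0, 0, 0.1, 0, 0, 0, 0, 0, 0, 0.1, 0, 0, 0, 0, 0, 0, 0.1, 0, 0, 0, 0, 0, 0])

```text
time: 6.3
tool_pos: [453.9, 91.5, 135.5]
tcp_rot: [-3.138, -0.002, 0.047]
contact_force: [0.1, 11.0, 2.1]
grip_width: 21.2
finger_force: 30.0
```

Request:
step_arm(targets=[0.1, 0.06, -0.03, 0, 0, 0, 0, 0.1, 0.12, -0.03, 0, 0, 0, 0, 0.1, 0.18, -0.03, 0, 0, 0, 0, 0.1, 0.24, -0.03, 0, 0, 0, 0, 0.1, 0.3, -0.03, 0, 0, 0, 0, 0.1, 0.36, -0.03, 0, 0, 0, 0, 0.1, 0.4, -0.03, 0, 0, 0, 0, 0.1, 0.4, -0.03, 0, 0, 0, 0])

```text
time: 7.3
tool_pos: [493.9, 93.9, 135.5]
tcp_rot: [3.141, -0.001, 0.048]
contact_force: [-2.3, -3.4, 7.5]
grip_width: 20.8
finger_force: 30.0
```

Request:
step_arm(targets=[0.45, 0, 0, 0, 0, 0, 0, 0.45, 0, 0, 0, 0, 0, 0, 0.45, 0, 0, 0, 0, 0, 0, 0.45, 0, 0, -0.4, 0, 0, 0, 0.45, 0, 0, -0.8, 0, 0, 0, 0.45, 0, 0, -0.8, 0, 0, 0])

```text
time: 8.05
tool_pos: [494.9, 94.7, 217.5]
tcp_rot: [3.142, -0.006, 0.048]
contact_force: [-0.1, -0.4, 0.6]
grip_width: 41.2
finger_force: 0.0
```

```bash
python3 - <<'E'
from h import *
go([429,208,215],[np.pi,0,.05+np.pi/2])
E
```

```text
shift [-0.604 -1.163  0.021] turn [ 0.007 -0.006 -2.002]
```

Request:
step_arm(targets=[0.45, -0.2, -0.3, 0, 0, 0, -0.2, 0.45, -0.4, -0.6, 0, 0, 0, -0.4, 0.45, -0.6, -1, 0, 0, 0, -0.6, 0.45, -0.6, -1, 0, 0, 0, -0.8, 0.45, -0.6, -1, 0, 0, 0, -1, 0.45, -0.6, -1, 0, 0, 0, -1])

```text
time: 8.8
tool_pos: [428.0, 191.6, 213.7]
tcp_rot: [-3.141, 0.002, 0.832]
contact_force: [-0.6, 0.8, 0.1]
grip_width: 41.3
finger_force: 0.0
```

Request:
step_arm(targets=[0.45, 0, 0, 0, 0, 0, -0.2, 0.45, 0.1, -0.1, 0, 0, 0, -0.4, 0.45, 0.1, -0.1, 0, 0, 0, -0.6, 0.45, 0.1, -0.1, 0, 0, 0, -0.8, 0.45, 0.1, -0.1, 0, 0, 0, -1, 0.45, 0.1, -0.1, 0, 0, 0, -1, 0.45, 0.1, -0.1, 0, 0, 0, -1])

```text
time: 9.68
tool_pos: [427.8, 205.5, 214.4]
tcp_rot: [-3.141, 0.0, 1.614]
contact_force: [0.0, -0.1, 1.0]
grip_width: 41.7
finger_force: 0.0
```

```bash
python3 - <<'E'
from h import *
go([429,208,132],[np.pi,0,.05+np.pi/2])
E
```

```text
shift [0.024 0.014 0.824] turn [-0.001  0.    -0.008]
```

Request:
step_arm(targets=[0.45, 0.02, 0.01, 0.3, 0, 0, 0, 0.45, 0.02, 0.01, 0.6, 0, 0, 0, 0.45, 0.02, 0.01, 0.72, 0, 0, 0, 0.45, 0.02, 0.01, 0.72, 0, 0, 0])

```text
time: 10.18
tool_pos: [428.6, 207.6, 142.4]
tcp_rot: [-3.14, 0.0, 1.617]
contact_force: [1.0, 0.4, -0.1]
grip_width: 41.2
finger_force: 0.0
```

Request:
step_arm(targets=[0, 0, 0, 0, 0, 0, 0, 0, 0, 0, 0, 0, 0, 0, 0, 0, 0, 0, 0, 0, 0, 0, 0, 0, 0, 0, 0, 0, 0, 0, 0, 0, 0, 0, 0])

```text
time: 10.8
tool_pos: [430.2, 207.8, 143.3]
tcp_rot: [3.138, -0.0, 1.619]
contact_force: [6.1, 0.7, -0.7]
grip_width: 11.5
finger_force: 30.0
```

```bash
python3 - <<'E'
from h import *
t,r,o=pose(); ez=r.as_matrix()
# arc in tool axes, bar rel hinge: -185,+54 ; case x dir = tool y sign?
print(ez.round(3))
a=np.arange(0,1.51,.1); th=np.arctan2(54,185)+a; rr=np.hypot(54,185)
dx=-rr*np.cos(th)+185; dz=rr*np.sin(th)-54
for k in zip(a.round(2),dx.round(0),dz.round(0)): print(*k)
E
```

```text
[[-0.048  0.999  0.004]
 [ 0.999  0.048  0.001]
 [ 0.     0.004 -1.   ]]
0.0 0.0 -0.0
0.1 6.0 18.0
0.2 14.0 36.0
0.3 24.0 52.0
0.4 36.0 68.0
0.5 49.0 82.0
0.6 63.0 95.0
0.7 78.0 106.0
0.8 95.0 116.0
0.9 112.0 124.0
1.0 130.0 131.0
1.1 149.0 135.0
1.2 168.0 138.0
1.3 188.0 139.0
1.4 207.0 137.0
1.5 226.0 134.0
```

Request:
step_arm(targets=[0, 0, 0.04, -0.09, 0, 0, 0, 0, 0, 0.07, -0.18, 0, 0, 0, 0, 0, 0.11, -0.27, 0, 0, 0, 0, 0, 0.15, -0.36, 0, 0, 0, 0, 0, 0.2, -0.44, 0, 0, 0, 0, 0, 0.25, -0.52, 0, 0, 0, 0, 0, 0.31, -0.6, 0, 0, 0, 0, 0, 0.37, -0.68, 0, 0, 0, 0, 0, 0.43, -0.75, 0, 0, 0, 0, 0, 0.5, -0.82, 0, 0, 0, 0, 0, 0.57, -0.89, 0, 0, 0, 0, 0, 0.64, -0.95, 0, 0, 0, 0, 0, 0.64, -0.95, 0, 0, 0])

```text
time: 12.42
tool_pos: [490.9, 210.9, 239.4]
tcp_rot: [-3.138, 0.0, 1.619]
contact_force: [-10.0, 0.2, 7.3]
grip_width: 11.1
finger_force: 30.0
```

Request:
step_arm(targets=[0, 0, 0.07, -0.06, 0, 0, 0, 0, 0, 0.15, -0.11, 0, 0, 0, 0, 0, 0.23, -0.16, 0, 0, 0, 0, 0, 0.31, -0.21, 0, 0, 0, 0, 0, 0.4, -0.25, 0, 0, 0, 0, 0, 0.49, -0.29, 0, 0, 0, 0, 0, 0.58, -0.33, 0, 0, 0, 0, 0, 0.67, -0.36, 0, 0, 0, 0, 0, 0.76, -0.38, 0, 0, 0, 0, 0, 0.85, -0.4, 0, 0, 0, 0, 0, 0.85, -0.4, 0, 0, 0])

```text
time: 13.8
tool_pos: [577.9, 215.0, 281.0]
tcp_rot: [3.138, -0.001, 1.619]
contact_force: [-5.0, 0.5, 8.0]
grip_width: 10.8
finger_force: 30.0
```

Request:
step_arm(targets=[0, 0, 0.1, -0.02, 0, 0, 0, 0, 0, 0.19, -0.03, 0, 0, 0, 0, 0, 0.29, -0.04, 0, 0, 0, 0, 0, 0.39, -0.04, 0, 0, 0, 0, 0, 0.48, -0.03, 0, 0, 0, 0, 0, 0.58, -0.02, 0, 0, 0, 0, 0, 0.67, 0, 0, 0, 0, 0, 0, 0.67, 0, 0, 0, 0])

```text
time: 14.8
tool_pos: [645.9, 218.2, 281.1]
tcp_rot: [3.136, -0.001, 1.619]
contact_force: [1.0, 1.0, 5.1]
grip_width: 11.0
finger_force: 30.0
```

```bash
python3 - <<'E'
from h import *
a,_=cap('top'); b,_=cap('side')
cv2.imwrite('pics/c4.png',np.hstack([cv2.resize(a[110:245,180:300],(390,440)),cv2.resize(b[130:260,200:310],(390,440))]))
E
```

```text
(no output)
```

View pics/c4.png

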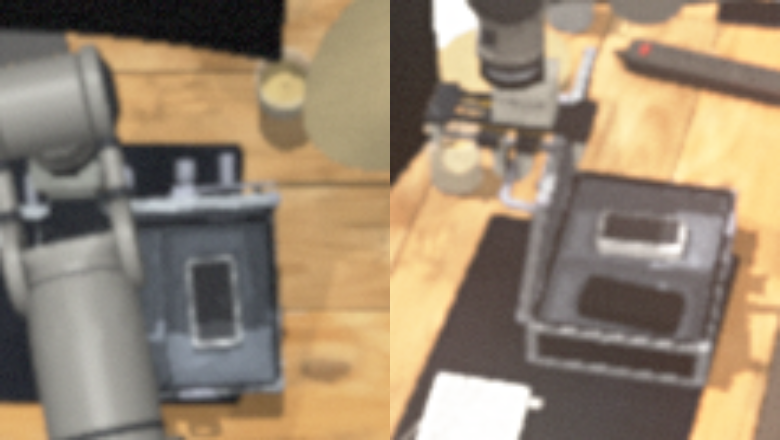

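The lid is up at about 1.45 rad. The dock (white sides) is in the right bay at (215, 300) in the top crop. The adapter is in the left bay at (632, 305) in the side crop. I release the bar and rise.

Request:
step_arm(targets=[0.28, 0, 0, 0, 0, 0, 0, 0.28, 0, 0, 0, 0, 0, 0, 0.28, 0, 0, 0, 0, 0, 0, 0.28, 0, 0, -0.2, 0, 0, 0, 0.28, 0, 0, -0.5, 0, 0, 0, 0.28, 0, 0, -0.7, 0, 0, 0, 0.28, 0, 0, -0.7, 0, 0, 0])

```text
time: 15.78
tool_pos: [644.9, 218.1, 349.3]
tcp_rot: [3.138, -0.0, 1.619]
contact_force: [0.6, -0.7, 0.0]
grip_width: 25.5
finger_force: 0.0
```

Request:
step_arm(targets=[0.28, 0, -0.5, 0, 0, 0, 0, 0.28, 0, -1, 0, 0, 0, 0, 0.28, 0, -1, 0, 0, 0, 0])

```text
time: 16.15
tool_pos: [540.9, 213.2, 346.6]
tcp_rot: [-3.137, 0.001, 1.62]
contact_force: [-0.2, -0.4, 0.9]
grip_width: 25.4
finger_force: 0.0
```

Request:
step_arm(targets=[0.6, -0.5, -0.5, 0, 0, 0, 0.2, 0.7, -1, -1, 0, 0, 0, 0.4, 0.8, -1, -1, 0, 0, 0, 0.6, 0.8, -1, -1, 0, 0, 0, 0.8, 0.8, -1, -1, 0, 0, 0, 1, 0.8, -1, -1, 0, 0, 0, 1])

```text
time: 16.9
tool_pos: [450.2, 108.4, 347.2]
tcp_rot: [-3.141, 0.0, 0.834]
contact_force: [-0.2, 0.4, 0.4]
grip_width: 73.2
finger_force: 0.0
```

Request:
step_arm(targets=[0.8, 0, 0, 0, 0, 0, 0.2, 0.8, 0, 0, 0, 0, 0, 0.4, 0.8, 0, 0, 0, 0, 0, 0.6, 0.8, 0, 0, 0, 0, 0, 0.8, 0.8, 0, 0, 0, 0, 0, 1, 0.8, 0, 0, 0, 0, 0, 1])

```text
time: 17.65
tool_pos: [449.9, 108.6, 347.3]
tcp_rot: [3.141, 0.0, 0.052]
contact_force: [0.3, -0.2, 0.0]
grip_width: 73.5
finger_force: 0.0
```

```bash
python3 - <<'E'
from h import *
np.set_printoptions(suppress=True,precision=1,linewidth=150)
a,d=cap('top'); b,db=cap('side')
cv2.imwrite('pics/c5.png',np.hstack([cv2.resize(a[150:245,180:280],(440,418)),cv2.resize(b[150:250,230:310],(340,418))]))
for n,im,dd in(('top',a,d),('side',b,db)):
    P=world(n,dd)
    th=.05; X=P[...,0]-508; Y=P[...,1]-137
    cx=X*np.cos(th)+Y*np.sin(th); cy=-X*np.sin(th)+Y*np.cos(th)
    m=(cx>-98)&(cx<98)&(cy>8)&(cy<138)&(P[...,2]>50)&(P[...,2]<75)&(im.max(-1)<60)
    m=cv2.morphologyEx(m.astype(np.uint8),cv2.MORPH_OPEN,np.ones((3,3)))>0
    s=P[m]; print(n,len(s),s.mean(0))
    if len(s)>20: print(cv2.minAreaRect(s[:,:2].astype(np.float32)))
E
```

```text
top 0 [nan nan nan]
side 0 [nan nan nan]<stdin>:11: RuntimeWarning: Mean of empty slice.
  ret = um.true_divide(
```

View pics/c5.png

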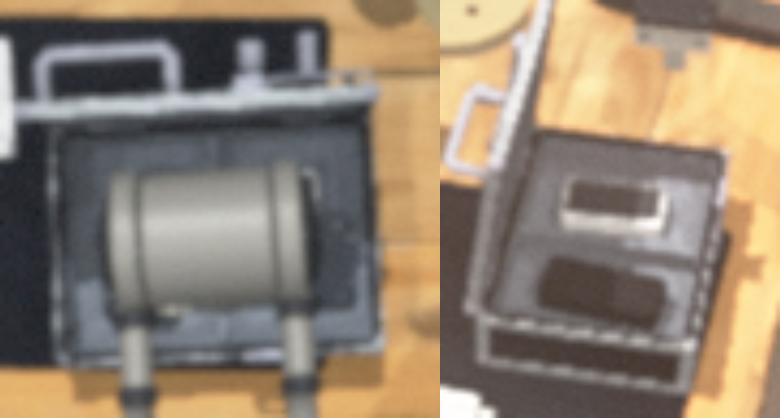

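The lid stands by itself. The side crop shows the adapter in the left bay at about (600, 290), slightly turned, while the top view is blocked by the arm. I segment the adapter in the side view by height.

```bash
python3 - <<'E'
from h import *
np.set_printoptions(suppress=True,precision=1,linewidth=150)
z=np.load('/tmp/side.npz'); im,d=z['im'],z['d']; P=world('side',d)
th=.05; X=P[...,0]-508; Y=P[...,1]-137
cx=X*np.cos(th)+Y*np.sin(th); cy=-X*np.sin(th)+Y*np.cos(th)
g=im.max(-1)
inb=(cx>-95)&(cx<90)&(cy>10)&(cy<130)&(P[...,2]<80)
print('gray pct',np.percentile(g[inb],[5,25,50,75,95]))
for nm,m in (('h',inb&(P[...,2]>48)),('c',inb&(g<(np.percentile(g[inb],5)+np.percentile(g[inb],95))/2)&(P[...,2]>48))):
    m=cv2.morphologyEx(m.astype(np.uint8),cv2.MORPH_OPEN,np.ones((3,3)))
    n,l,st,c=cv2.connectedComponentsWithStats(m); k=1+st[1:,4].argmax(); s=P[l==k]
    print(nm,len(s),s.mean(0),cv2.minAreaRect(s[:,:2].astype(np.float32)))
    C=np.cov(s[:,:2].T); w,v=np.linalg.eigh(C); print('axis',v[:,1],np.arctan(v[1,1]/v[0,1]),np.sqrt(w*12))
E
```

```text
gray pct [ 75.  80.  95. 124. 166.]
h 302 [497.  210.7  60.1] ((496.7401428222656, 204.87838745117188), (68.91167449951172, 130.11386108398438), 85.18048858642578)
axis [-1.   0.1] -0.0527740005129745 [ 60.3 129.9]
c 297 [497.7 211.1  60.1] ((496.7966613769531, 205.54869079589844), (67.56629943847656, 130.11386108398438), 85.18048858642578)
axis [-1.   0.1] -0.07281893470559128 [ 59.3 129.3]
```

Request:
step_arm(targets=[0.85, 0.25, -0.5, 0, 0, 0, 0.15, 0.85, 0.52, -0.97, 0.3, 0, 0, 0.15, 0.85, 0.52, -0.97, 0.8, 0, 0, 0.15, 0.85, 0.52, -0.97, 1, 0, 0, 0.15])

```text
time: 18.25
tool_pos: [495.7, 208.4, 244.2]
tcp_rot: [3.14, 0.005, -0.064]
contact_force: [0.2, 0.8, -0.2]
grip_width: 78.2
finger_force: 0.0
```

Request:
step_arm(targets=[0.85, 0, 0, 0.4, 0, 0, 0, 0.85, 0, 0, 0.8, 0, 0, 0, 0.85, 0, 0, 1, 0, 0, 0, 0.85, 0, 0, 1, 0, 0, 0])

```text
time: 18.75
tool_pos: [496.0, 207.7, 146.1]
tcp_rot: [3.14, 0.003, -0.067]
contact_force: [-0.5, 1.2, 0.2]
grip_width: 78.3
finger_force: 0.0
```

```bash
python3 - <<'E'
from h import *
go([497,208,59],[np.pi,0,-.07])
b,_=cap('side')
cv2.imwrite('pics/c6.png',cv2.resize(b[130:250,220:320],(600,600)))
E
```

```text
shift [ 0.012 -0.004  0.871] turn [0.002 0.004 0.004]
```

View pics/c6.png

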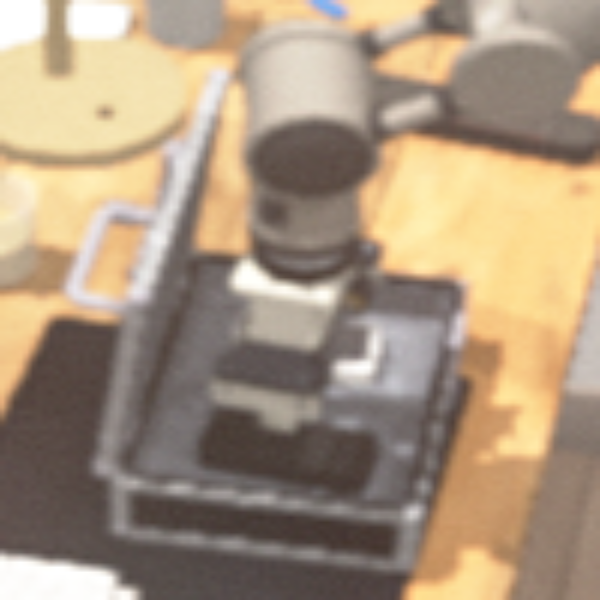

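The gripper hangs over the adapter (about (290, 440)) and is lined up, with the wrist clear of the lid. I descend and grip.

Request:
step_arm(targets=[0.85, 0.01, 0, 0.3, 0, 0, 0, 0.85, 0.01, 0, 0.55, 0, 0, 0, 0.85, 0.01, 0, 0.75, 0, 0, 0, 0.85, 0.01, 0, 0.86, 0, 0, 0, 0.85, 0.01, 0, 0.86, 0, 0, 0])

```text
time: 19.42
tool_pos: [498.1, 208.0, 62.0]
tcp_rot: [-3.142, -0.0, -0.069]
contact_force: [-0.1, -0.4, 0.4]
grip_width: 78.3
finger_force: 0.0
```

Request:
step_arm(targets=[0.4, 0, 0, 0, 0, 0, 0, 0.4, 0, 0, 0, 0, 0, 0, 0.4, 0, 0, 0, 0, 0, 0, 0.4, 0, 0, 0, 0, 0, 0])

```text
time: 19.92
tool_pos: [498.1, 207.5, 62.5]
tcp_rot: [3.141, -0.001, -0.069]
contact_force: [-1.1, -3.1, 5.2]
grip_width: 57.9
finger_force: 30.0
```

Request:
step_arm(targets=[0.4, 0, 0, -0.15, 0, 0, 0, 0.4, 0, 0, -0.4, 0, 0, 0, 0.4, 0, 0, -0.7, 0, 0, 0, 0.4, 0, 0, -1, 0, 0, 0, 0.4, 0, 0, -1, 0, 0, 0])

```text
time: 20.55
tool_pos: [498.9, 208.4, 163.9]
tcp_rot: [-3.14, -0.005, -0.07]
contact_force: [0.9, 0.6, -5.1]
grip_width: 57.9
finger_force: 30.0
```

Request:
step_arm(targets=[0.4, 0, 0.1, -0.3, 0, 0, 0, 0.4, 0, 0.4, -0.4, 0, 0, 0, 0.4, 0, 0.7, -0.4, 0, 0, 0, 0.4, 0, 1, -0.4, 0, 0, 0, 0.4, 0, 1, -0.4, 0, 0, 0])

```text
time: 21.18
tool_pos: [489.9, 106.6, 200.2]
tcp_rot: [3.141, 0.003, -0.072]
contact_force: [-0.7, -0.2, -4.3]
grip_width: 57.6
finger_force: 30.0
```

Request:
step_arm(targets=[0.4, 0, 0.4, 0, 0, 0, 0, 0.4, 0, 0.7, 0, 0, 0, 0, 0.4, 0, 1, 0, 0, 0, 0])

```text
time: 21.55
tool_pos: [483.4, 8.4, 200.6]
tcp_rot: [-3.141, 0.002, -0.069]
contact_force: [0.0, 1.0, -4.5]
grip_width: 57.6
finger_force: 30.0
```

Request:
step_arm(targets=[0.4, 0, 0.4, 0, 0, 0, 0, 0.4, 0, 0.7, 0, 0, 0, 0, 0.4, 0, 1, 0, 0, 0, 0])

```text
time: 21.92
tool_pos: [476.6, -91.5, 200.6]
tcp_rot: [-3.141, 0.002, -0.069]
contact_force: [-0.1, 0.9, -4.8]
grip_width: 57.7
finger_force: 30.0
```

Request:
step_arm(targets=[0.4, 0, 0.4, 0, 0, 0, 0.06, 0.4, 0, 0.7, 0, 0, 0, 0.06, 0.4, 0, 1, 0, 0, 0, 0.06, 0.4, 0, 1.0, 0, 0, 0, 0.06, 0.4, 0, 1.0, 0, 0, 0, 0.06])

```text
time: 22.55
tool_pos: [469.8, -190.1, 200.8]
tcp_rot: [-3.14, 0.002, -0.117]
contact_force: [0.0, 1.0, -5.5]
grip_width: 57.9
finger_force: 30.0
```

```bash
python3 - <<'E'
from h import *
go([470,-225,32],[np.pi,0,-.119])
a,_=cap('top');b,_=cap('side')
cv2.imwrite('pics/c7.png',np.hstack([cv2.resize(a[120:260,190:400],(450,300)),cv2.resize(b[80:240,200:340],(350,300))]))
E
```

```text
shift [0.045 0.348 1.688] turn [-0.002  0.002  0.003]
```

View pics/c7.png

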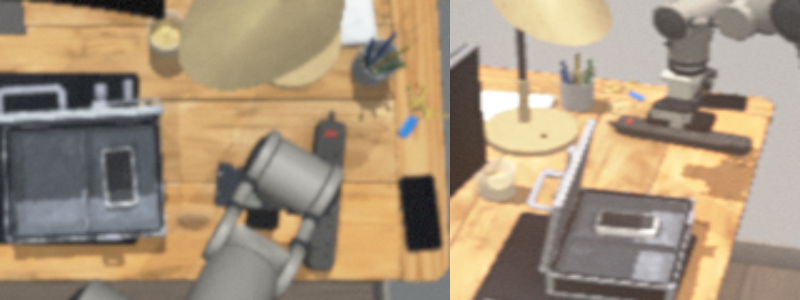

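The adapter is held level and the lid stands open with the dock still inside. The spot left of the strip is free, so I lower onto it.

Request:
step_arm(targets=[0.4, 0.04, 0.2, 0.1, 0, 0, 0, 0.4, 0.04, 0.35, 0.4, 0, 0, 0, 0.4, 0.04, 0.35, 0.7, 0, 0, 0, 0.4, 0.04, 0.35, 1, 0, 0, 0, 0.4, 0.04, 0.35, 1, 0, 0, 0])

```text
time: 23.28
tool_pos: [468.5, -225.8, 99.4]
tcp_rot: [-3.139, 0.005, -0.117]
contact_force: [0.1, -0.2, -4.6]
grip_width: 57.7
finger_force: 30.0
```

Request:
step_arm(targets=[0.4, 0, 0, 0.2, 0, 0, 0, 0.4, 0, 0, 0.4, 0, 0, 0, 0.4, 0, 0, 0.55, 0, 0, 0, 0.4, 0, 0, 0.62, 0, 0, 0, 0.4, 0, 0, 0.65, 0, 0, 0, 0.4, 0, 0, 0.67, 0, 0, 0, 0.4, 0, 0, 0.67, 0, 0, 0])

```text
time: 24.15
tool_pos: [470.0, -226.5, 35.1]
tcp_rot: [3.141, -0.001, -0.117]
contact_force: [-0.1, 0.5, -5.0]
grip_width: 57.7
finger_force: 30.0
```

Still hanging, so I lower by a few more millimetres.

Request:
step_arm(targets=[0.4, 0, 0, 0.02, 0, 0, 0, 0.4, 0, 0, 0.04, 0, 0, 0, 0.4, 0, 0, 0.04, 0, 0, 0])

```text
time: 24.52
tool_pos: [470.1, -226.5, 32.4]
tcp_rot: [3.141, -0.001, -0.117]
contact_force: [-5.0, 3.0, 11.3]
grip_width: 57.6
finger_force: 30.0
```

Contact: the force is now upward. I release and rise.

Request:
step_arm(targets=[0.8, 0, 0, 0, 0, 0, 0, 0.8, 0, 0, 0, 0, 0, 0, 0.8, 0, 0, 0, 0, 0, 0, 0.8, 0, 0, -0.2, 0, 0, 0, 0.8, 0, 0, -0.6, 0, 0, 0, 0.8, 0, 0, -1, 0, 0, 0, 0.8, 0, 0, -1, 0, 0, 0])

```text
time: 25.4
tool_pos: [471.4, -227.4, 133.6]
tcp_rot: [3.138, -0.006, -0.117]
contact_force: [-0.0, -0.5, 0.3]
grip_width: 73.6
finger_force: 0.0
```

Request:
step_arm(targets=[0.8, -0.5, 0.3, -0.5, 0, 0, 0, 0.8, -1, 0.6, -1, 0, 0, 0, 0.8, -1, 0.6, -1, 0, 0, 0, 0.8, -1, 0.6, -1, 0, 0, 0])

```text
time: 25.9
tool_pos: [362.9, -275.1, 231.2]
tcp_rot: [3.14, -0.001, -0.119]
contact_force: [-0.3, 1.2, -0.5]
grip_width: 73.5
finger_force: 0.0
```

```bash
python3 - <<'E'
from h import *
a,_=cap('top');b,db=cap('side')
cv2.imwrite('pics/c8.png',np.hstack([cv2.resize(a[120:260,190:400],(450,300)),cv2.resize(b[80:240,200:340],(350,300))]))
P=world('side',db); m=(P[...,0]>380)&(P[...,0]<560)&(P[...,1]>-275)&(P[...,1]<-180)&(P[...,2]>20)&(P[...,2]<50)
s=P[m]; print(len(s),s.mean(0),s[:,2].std(),cv2.minAreaRect(s[:,:2].astype(np.float32)))
E
```

```text
215 [ 467.44989942 -219.57311603   30.51439038] 5.306086468342129 ((467.14227294921875, -222.45997619628906), (130.53736877441406, 84.95957946777344), 7.872154712677002)
```

View pics/c8.png

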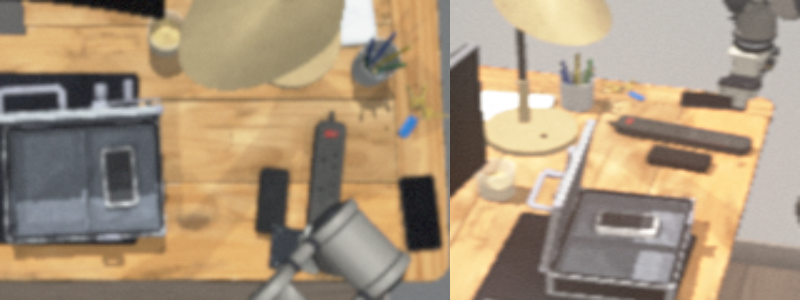

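The adapter lies flat beside the strip at (272, 200) in the top crop, parallel with it. The dock is in the case, the lid stands open, and the robot is clear.

```bash
python3 -c "
from plant import bot
print(bot.close_job())"
```

```text
the job is handed in; nothing more can be done
None
```

The adapter is lying flat on the desk beside the power strip and parallel with it, the lid is standing open, the dock is still in the case, and the job was handed in at about 26 s of the 72 s allowed; the hand-in call returned no verdict.

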